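Set the gib screw of a knife stage

TASK

On the knife stage, first push the knife carriage fully home against its far end stop. Then turn the winged thumbscrew clockwise until it bottoms, and back it off a quarter of a turn, leaving the carriage home. Leave the other things on the bench where they are.

Things in the scene. Friction and masses are not known exactly. Their poses are not given: they have to be found in the camera images.
- stage: ultramicrotome knife stage bolted down: grey slab 240 x 200 mm, 30 mm thick. Origin at the centre of its underside, on the table; x runs along the slide (away from the robot, give or take 25 degrees), y to its left, z up. On its left half (y = +55 mm) runs the aluminium knife carriage; on its right half stands the wing screw. The dark end stop of the carriage is at the far end, x = 100 to 118 mm, 60 mm above the table
- carriage (a joint): knife carriage, aluminium block 90 mm long (x) x 70 mm wide x 30 mm high, with a dark 10 mm plate and a glass knife on its top (79 mm above the table at most). Slides along the stage's x only, with about 3 N of drag, and stays where it is left. Value in m: the gap to its end stop, 0 = fully home (far end), larger = nearer the robot; 0.085 at most
- push_face (a point): middle of the carriage's near end face (the one towards the robot), 46 mm above the table; moves with the carriage. The face is 70 mm wide and spans 32 to 60 mm above the table; the slab under it is at 30 mm, with a flat rail top at 34 mm
- screw (a joint): steel gib thumbscrew with two long straight wings, on an upright axis. Value in rad, grows as it is turned clockwise seen from above (screwed in). It turns with a steady light drag of about 0.11 N m, stays where it is left, does not rise or sink, and stops dead where it bottoms, to be found by feel. It starts between about 0.9 and 2.4 rad short of there and can be unscrewed well over half a turn from there
- screw_axis (a point): point on the screw's axis 100 mm above the table, fixed to the stage at its x = 30, y = -50 mm. The round hub is 28 mm across, its top 98 mm above the table; the conical boss under it is 38 mm across, up to 66 mm
- wing_end (a point): end of one of the two wings, 60 mm from the axis, 100 mm above the table, turns with the screw (the opposite wing is alike). The two wings form one bar 120 mm long and 12 mm thick; its underside is 74 mm above the table, and its top is 100 mm for the outer 34 mm of each wing and 90 mm nearer the hub. Below the wings there is free space down to 46 mm, and the wings pass clear beside the carriage and its top plate (70 mm)
- chuck_block: bystander, bolted down: grey block 130 x 100 mm with an aluminium jaw and a round steel knob, 95 mm tall; not part of the job. Origin under its centre. It and the stage stand side by side, either way round
- vial_jar: loose bystander: closed glass jar, black cap, 48 mm across, 65 mm tall, usually just beyond the stage
- slide_case: loose bystander: flat grey plastic case 60 x 100 x 28 mm, usually beyond the chuck block
- eyepiece: loose bystander: black microscope eyepiece standing up, 46 mm across, 62 mm tall
- driver: loose bystander: screwdriver lying flat, 160 mm long
- dish: loose bystander: shallow glass dish 90 mm across, 20 mm tall
- tweezers: loose bystander: steel tweezers lying flat, 120 mm long, 5 mm thick

How it is judged:
By the outcome, as a careful person would: the job done as asked, in the order asked, and still so for the second after the job is handed in, with the robot touching nothing.
It also fails if it takes over 64 s, if anything falls off the work surface, if the arm or the gripper's body presses on something with over 40 N, if the wrist force passes 120 N, or if a joint passes its speed limit or range.

ROBOT

A 6-joint arm with a two-finger parallel gripper is mounted at the origin on the work surface. World frame = base frame: x ahead of the robot, y to its left, z up, the work surface at z = 0. Lengths are in m, angles in rad, forces in N, time in s.
With the tool pointing down it reaches from about 0.35 to 0.85 m from the base axis. Payload 8.1 kg.
Tool frame: the origin (TCP) lies at the centre of the arm's flange, where the gripper is bolted on; the fingertips stand 186 mm ahead of it and the grasp point (between the pads) lies 167 mm ahead of it; z points along the fingers, y is the direction in which the jaws open and shut (so a half turn about z gives the same grasp; the last joint's range is limited). The gripper opens to 93 mm and grips with 3 to 60 N. Pads are 15 mm wide; open, the fingers measure 128 mm over their backs; the gripper's body (75 mm by 188 mm) begins 65 mm behind the grasp point.
Start: joints at [1.1, 0.13, 1.488, -0, 1.523, -0.085], TCP at [0.226, 0.556, 0.405] pointing down, gripper open.
Joint ranges: [-2.96, 2.96], [-0.89, 2.26], [0.02, 2.5], [-1.34, 4.48], [0, 2.73], [-2.66, 2.66]. Speed limits (rad/s): [2.39, 2.39, 2.79, 3.14, 3.14, 3.14].

INTERFACE

Orientations are given as a rotation vector (axis times angle).
In Python, from plant import robot, viewer, order gives the robot as it stands.
- The arm moves only by the tool apply_moves, never from a script. Its argument "deltas" is a list of rows, each a list of 3 entries, a list of its own where there are three numbers: the finger opening in mm, from 0 to 93, then the shift along the tool's x, y, z in mm, then the turn about the tool's z in rad. In form: [[grip, [dx, dy, dz], yaw], ...]. A call has 1 to 5 rows; each row shifts and turns the commanded pose from where the row before left it, along the tool's axes as they then stand; what a row does not reach is not made up. A row lasts 1/8 s, in which the tool goes at most 62.5 mm and 10.7 degrees, less where a joint would pass 70% of its speed; a pose out of reach is approached as far as the arm can. A call is refused whole if a number of a shift passes 62.5 or a number of a turn 0.188, either way. A call with a gripper value outside its range is refused whole. The fingers move at their own pace and stop on an object; "grip_force" is the grip in N (left out, the last holds). Time passes only in rows, so rows that do not move let the fingers close. It gives the time, the measured TCP pose, the force and the opening at its end, in the units of the state.
- robot.read_state(): the state, without advancing time (a new reading comes with each control period).
- viewer.read_camera(name): name is "side" or "top" or "wrist"; returns the picture (480x640x3 uint8, blue, green, red); there is no depth.
- viewer.get_calibration(name): a dict with "fx", "fy", "cx", "cy" (pixels), "R" (3x3) and "t" (3): a world point X has camera coordinates R X + t. Camera axes: x right, y down, z forward; pixel columns grow to the right and rows downward; lengths in m; the calibration is good to about 2 mm. A picture is of the moment at which its call begins: read the wrist's pose just before it. get_calibration takes no time and is no camera call; for the wrist camera it gives the pose at the moment of the call.
- order.close_job(): hands the job in, once; it reports no verdict.
The state is a dict: "t": time; "q": joint angles; "dq": joint speeds; "joint_torque": joint torques, N m; "tool_pos": TCP position; "orientation": TCP orientation; "force": force on the tool from outside, world axes, zero at the start; "wrist_torque": the same for the moment, N m; "opening": finger opening in m.
Only numpy, scipy, OpenCV 4.12 (cv2) and the standard library are available. Lean on these libraries where they do the work, as an engineer would, in place of code of your own. Each camera call takes 0.05 s, during which the arm holds its last target. There are 200 camera calls.

## Working session

There is one attempt and no reset: what is moved stays moved. The work goes in short steps, Python scripts to look and compute and a tool call to move; the robot and the scene stay as the last step left them, time stands still between calls to the robot, and variables do not carry over. Pictures are saved under pics/ and viewed, about 8 in all and at most 12, crops included, and the job is handed in when it is done.

Besides the shell and the picture viewer there is one more tool, called after ">>>" as name(argument=value, ...), one argument or row to a line, values as JSON. apply_moves: Moves the arm, as the interface text tells. Its arguments: {"type":"object","properties":{"deltas":{"type":"array"},"grip_force":{"type":"number"}},"required":["deltas"]}

```bash
mkdir -p pics; python3 - <<'E'
from plant import robot, viewer
import cv2
s=robot.read_state();print(s)
for n in("top","side"):
    cv2.imwrite(f"pics/{n}0.png",viewer.read_camera(n));print(viewer.get_calibration(n))
E
```

```text
{'t': 0.0, 'q': array([ 1.09958469e+00,  1.31163084e-01,  1.48923804e+00, -1.05849919e-05,
        1.52297693e+00, -8.53958886e-02]), 'dq': array([-0.00049867, -0.00010122, -0.00070876, -0.00114777,  0.00036132,
       -0.00191445]), 'joint_torque': array([ 1.02679242e-03, -5.59836388e+01, -4.91762674e+01,  7.67429033e-02,
        3.51214490e-02, -1.88934687e-04]), 'tool_pos': array([0.22567041, 0.55571222, 0.40370863]), 'orientation': array([-6.02193058e-01, -3.08284655e+00,  2.70073868e-03]), 'force': array([-0.55943132, -0.02622698,  0.35889152]), 'wrist_torque': array([ 0.0004928 , -0.01101058, -0.05305514]), 'opening': 0.09301297096820939}
{'fx': 621.7782966178856, 'fy': 621.7782966178856, 'cx': 317.2972101722216, 'cy': 243.01523491052407, 'R': array([[ 0.00769713, -0.99991817, -0.01021763],
       [-0.99071705, -0.00623866, -0.13579696],
       [ 0.13572211,  0.01116802, -0.990684  ]]), 't': array([0.02641805, 0.56806465, 1.54947403])}
{'fx': 497.5889148103091, 'fy': 497.5889148103091, 'cx': 322.6978517067577, 'cy': 231.97343677427227, 'R': array([[ 0.94545238, -0.32573891,  0.00373685],
       [-0.20952607, -0.61684982, -0.75867985],
       [ 0.24943663,  0.7165127 , -0.65145293]]), 't': array([-0.56447156,  0.2014492 ,  1.06491606])}
```

View pics/top0.png

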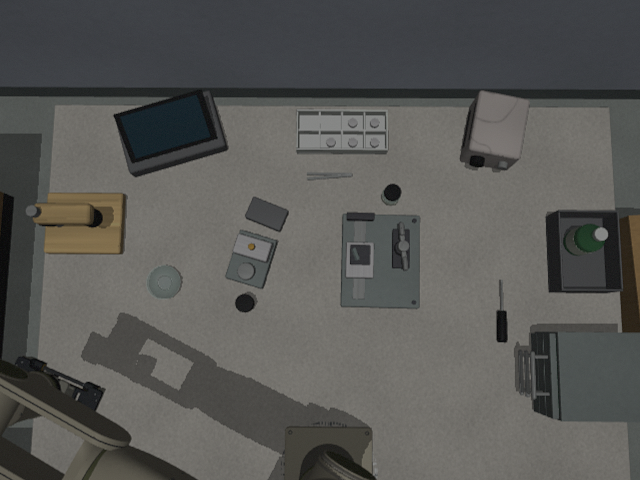

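View pics/side0.png

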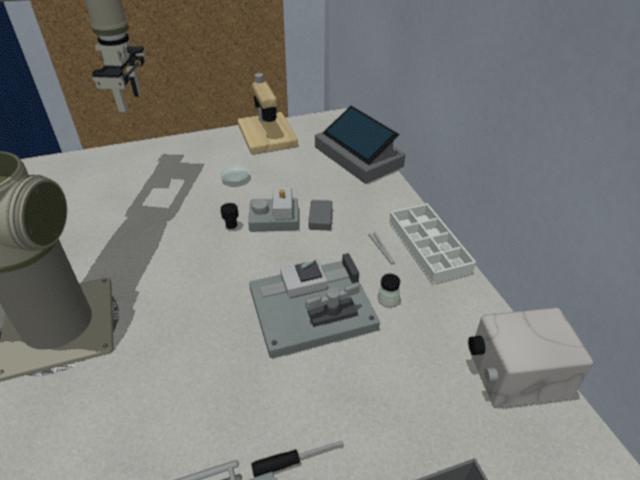

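The top view shows the stage at about cols 341-420, rows 213-308, almost square to the world axes. The carriage is at (360,260), the wing bar at (402,246) and the chuck block to its left. The side view agrees. I'll enlarge it next.

```bash
python3 - <<'E'
import cv2
i=cv2.imread("pics/top0.png")[200:320,330:430]
cv2.imwrite("pics/crop0.png",cv2.resize(i,None,fx=5,fy=5,interpolation=cv2.INTER_CUBIC))
E
```

```text
(no output)
```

View pics/crop0.png

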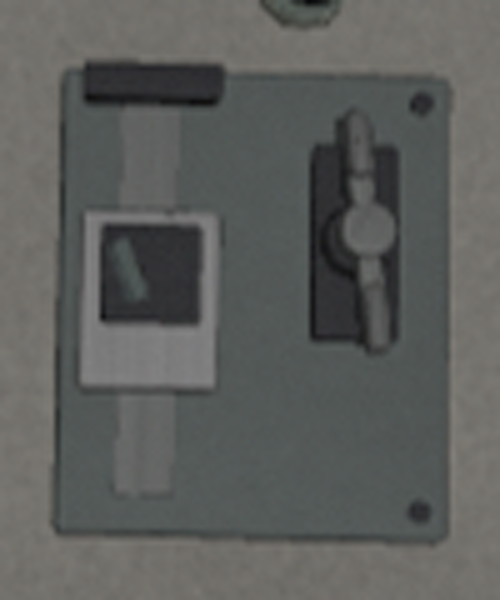

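The crop (5x, offset 330,200) shows slab-top corners at (65,70), (450,78), (443,542) and (55,535). The hub is at (369,230), the wing ends at (353,112) and (378,350), and the carriage near edge runs (80,388)-(215,390).

```bash
cat > h.py <<'E'
import numpy as np
from plant import robot, viewer
from scipy.spatial.transform import Rotation as Ro
def ray(cal,px,z):
    R,t=np.array(cal["R"]),np.array(cal["t"]);c=-R.T@t
    d=R.T@np.array([(px[0]-cal["cx"])/cal["fx"],(px[1]-cal["cy"])/cal["fy"],1])
    return c+d*(z-c[2])/d[2]
E
python3 - <<'E'
from h import *
c=viewer.get_calibration("top")
f=lambda u,v,z:ray(c,(330+(u+.5)/5-.5,200+(v+.5)/5-.5),z)[:2]
P=np.array([f(65,70,.03),f(450,78,.03),f(443,542,.03),f(55,535,.03)])
L=np.array([[.12,.1],[.12,-.1],[-.12,-.1],[-.12,.1]])
a=P-P.mean(0);yaw=np.arctan2((L[:,0]*a[:,1]-L[:,1]*a[:,0]).sum(),(L*a).sum())
R=np.array([[np.cos(yaw),-np.sin(yaw)],[np.sin(yaw),np.cos(yaw)]])
o=P.mean(0);print("stage",o,yaw,"res",(P-o-L@R.T).round(4).tolist())
S=lambda p:(R.T@(p-o)).round(4)
print("hub",S(f(369,230,.098)),"w1",S(f(353,112,.1)),"w2",S(f(378,350,.1)),"car near",S(f(80,388,.06)),S(f(215,389,.06)))
for n,l in dict(axis=(.03,-.05),rail=(0,.055)).items(): print(n,o+R@np.array(l))
w=f(353,112,.1)-f(378,350,.1);print("bar world ang",np.arctan2(w[1],w[0]))
s=robot.read_state();print(Ro.from_rotvec(s["orientation"]).as_matrix().round(3))
E
```

```text
stage [ 0.52529765 -0.13073869] -0.019621276995954163 res [[-0.001, -0.0012], [-0.0001, 0.0001], [0.0015, 0.0024], [-0.0004, -0.0014]]
hub [ 0.0304 -0.0503] w1 [ 0.0886 -0.0417] w2 [-0.0288 -0.0549] car near [-0.0479  0.0885] [-0.0466  0.0211]
axis [ 0.55431088 -0.18131766]
rail [ 0.52637675 -0.07574928]
bar world ang 0.09284472059690967
[[-0.926  0.376 -0.001]
 [ 0.376  0.926 -0.001]
 [ 0.    -0.002 -1.   ]]
```

>>> apply_moves(
  deltas=[
    [0,[0,0,0],-0.184],
    [0,[0,0,0],-0.183],
    [0,[0,0,0],0],
  ],
  grip_force=20,
)

```text
t: 0.48
tool_pos: [0.2257, 0.5558, 0.4042]
orientation: [-0.031, -3.141, 0.001]
force: [-0.2, 0.7, 0.3]
opening: 0.0675
```

```bash
cat >> h.py <<'E'
o=np.array([.5253,-.1307]);yaw=-.0196
def W(x,y,z): return np.array([o[0]+np.cos(yaw)*x-np.sin(yaw)*y,o[1]+np.sin(yaw)*x+np.cos(yaw)*y,z])
def go(x,y,z,ang=None):
    "tool-axis shift (mm) and yaw from the measured pose to stage point x,y with TCP at height z; ang = stage angle of tool x"
    s=robot.read_state();M=Ro.from_rotvec(s["orientation"]).as_matrix()
    d=M.T@(W(x,y,z)-s["tool_pos"])*1e3
    a=np.arctan2(M[1,0],M[0,0])-yaw
    print("t",s["t"].__round__(2),"shift",d.round(1),"tool x ang",round(a%(2*np.pi),4),"yaw",None if ang is None else round((a-ang+np.pi)%(2*np.pi)-np.pi,4),"F",s["force"].round(2),"T",s["wrist_torque"].round(3),"q6",s["q"][5].round(2),"op",s["opening"].round(4))
    p=s["tool_pos"][:2]-o;print("stage pos",np.round([np.cos(yaw)*p[0]+np.sin(yaw)*p[1],-np.sin(yaw)*p[0]+np.cos(yaw)*p[1],s["tool_pos"][2]],4))
E
python3 -c "
from h import *
go(-.085,.055,.404,np.pi)"
```

```text
Traceback (most recent call last):
  File "h.py", line 15, in go
    print("t",s["t"].__round__(2),"shift",d.round(1),"tool x ang",round(a%(2*np.pi),4),"yaw",None if ang is None else round((a-ang+np.pi)%(2*np.pi)-np.pi,4),"F",s["force"].round(2),"T",s["wrist_torque"].round(3),"q6",s["q"][5].round(2),"op",s["opening"].round(4))
                                                                                                                                                                                                                                                 ^^^^^^^^^^^^^^^^^^
AttributeError: 'float' object has no attribute 'round'
```

```bash
sed -i 's/s\["opening"\].round(4)/round(s["opening"],4)/' h.py
python3 -c "
from h import *
go(-.085,.055,.404,np.pi)"
```

```text
t 0.47 shift [-2.282e+02 -6.254e+02  6.000e-01] tool x ang 3.1412 yaw -0.0004 F [-0.23  0.74  0.29] T [ 0.022 -0.029 -0.049] q6 -0.45 op 0.0675
stage pos [-0.313   0.6805  0.4042]
```

>>> apply_moves(
  deltas=[
    [0,[-19,-52,0],0],
    [0,[-19,-52,0],0],
    [0,[-19,-52,0],0],
    [0,[-19,-52,0],0],
    [0,[-19,-52,0],0],
  ],
)

```text
t: 1.1
tool_pos: [0.316, 0.2925, 0.4046]
orientation: [0.037, 3.141, 0.0]
force: [1.7, 0.3, -0.0]
opening: 0.0178
```

>>> apply_moves(
  deltas=[
    [0,[-19,-52,0],0],
    [0,[-19,-52,0],0],
    [0,[-19,-52,0],0],
    [0,[-19,-52,0],0],
    [0,[-19,-52,0],0],
  ],
)

```text
t: 1.72
tool_pos: [0.4061, 0.0306, 0.4049]
orientation: [0.038, 3.141, 0.0]
force: [1.2, 0.1, 0.9]
opening: 0.0005
```

>>> apply_moves(
  deltas=[
    [0,[-19,-52,0],0],
    [0,[-19,-52,0],0],
    [0,[0,0,0],0],
    [0,[0,0,0],0],
  ],
)

```text
t: 2.22
tool_pos: [0.4418, -0.0722, 0.4044]
orientation: [-0.036, -3.141, -0.001]
force: [-0.1, 0.2, 1.0]
opening: 0.0004
```

```bash
python3 - <<'E'
from h import *
import cv2
go(-.085,.055,.228,np.pi)
c=viewer.get_calibration("wrist");cv2.imwrite("pics/w1.png",viewer.read_camera("wrist"))
def px(p):
    q=np.array(c["R"])@p+c["t"];return (q[:2]/q[2]*c["fx"]+[c["cx"],c["cy"]]).round(0)
for n,p in dict(axis=W(.03,-.05,.098),nearL=W(-.047,.09,.06),nearR=W(-.047,.02,.06),cornBL=W(-.12,.1,.03),cornBR=W(-.12,-.1,.03)).items():print(n,px(p))
E
```

```text
t 2.23 shift [  0.3  -1.9 176.4] tool x ang 3.1385 yaw -0.003 F [-0.14  0.21  0.97] T [ 0.065 -0.026 -0.042] q6 -1.82 op 0.0004
stage pos [-0.0846  0.0568  0.4044]
axis [195. 354.]
nearL [352. 256.]
nearR [276. 256.]
cornBL [362. 172.]
cornBR [150. 173.]
```

View pics/w1.png

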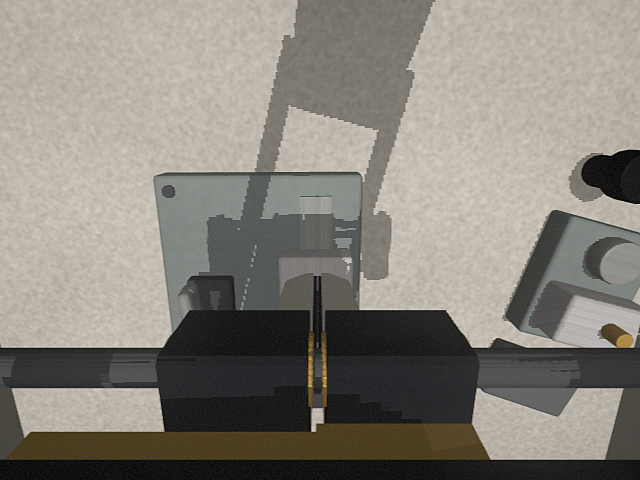

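The wrist view shows near slab corners at (361,173) and (154,175) against predicted (362,172) and (150,173). The carriage near edge is at row 257 against 256, so the model holds. Next I descend just short of the near face.

>>> apply_moves(
  deltas=[
    [0,[0,-2,50],0],
    [0,[0,0,50],0],
    [0,[0,0,50],0],
    [0,[0,0,24],0],
    [0,[0,0,0],0],
  ],
)

```text
t: 2.9
tool_pos: [0.4407, -0.0726, 0.2288]
orientation: [-0.028, -3.137, -0.002]
force: [-0.0, 0.7, 0.5]
opening: 0.0008
```

>>> apply_moves(
  deltas=[
    [0,[-10,0,0],0],
    [0,[-10,0,0],0],
    [0,[-5,0,0],0],
    [0,[-5,0,0],0],
    [0,[-5,0,0],0],
  ],
)

```text
t: 3.52
tool_pos: [0.477, -0.075, 0.2307]
orientation: [-0.03, -3.14, -0.0]
force: [-2.8, -0.1, 2.7]
opening: 0.0007
```

```bash
python3 -c "
from h import *
go(.0,.055,.229,np.pi)"
```

```text
t 3.52 shift [-49.4   0.2   1.6] tool x ang 3.1423 yaw 0.0007 F [-2.81 -0.15  2.72] T [-0.018  0.531  0.019] q6 -1.81 op 0.0007
stage pos [-0.0494  0.0548  0.2307]
```

>>> apply_moves(
  deltas=[
    [0,[-8,0,0],0],
    [0,[-8,0,0],0],
    [0,[-8,0,0],0],
    [0,[-8,0,0],0],
    [0,[-4,0,0],0],
  ],
)

```text
t: 4.15
tool_pos: [0.5134, -0.0756, 0.2306]
orientation: [-0.029, -3.141, -0.0]
force: [-3.5, -1.3, 0.7]
opening: 0.0002
```

>>> apply_moves(
  deltas=[
    [0,[-3,0,0],0],
    [0,[-3,0,0],0],
    [0,[-2,0,0],0],
  ],
)

```text
t: 4.53
tool_pos: [0.521, -0.0758, 0.2306]
orientation: [-0.03, -3.141, 0.0]
force: [-2.9, -1.0, 0.3]
opening: 0.0007
```

>>> apply_moves(
  deltas=[
    [0,[-2,0,0],0],
    [0,[-1,0,0],0],
  ],
)

```text
t: 4.78
tool_pos: [0.5239, -0.0758, 0.2306]
orientation: [-0.03, -3.141, 0.0]
force: [-2.7, -0.9, -1.3]
opening: 0.0001
```

>>> apply_moves(
  deltas=[
    [0,[-1,0,0],0],
    [0,[-1,0,0],0],
  ],
)

```text
t: 5.03
tool_pos: [0.5259, -0.0758, 0.2306]
orientation: [-0.03, -3.141, -0.0]
force: [-3.3, -1.8, -2.8]
opening: 0.0004
```

>>> apply_moves(
  deltas=[
    [0,[-1,0,0],0],
    [0,[-1,0,0],0],
  ],
)

```text
t: 5.28
tool_pos: [0.5279, -0.0759, 0.2306]
orientation: [-0.03, -3.141, -0.0]
force: [-2.8, -1.0, -2.9]
opening: 0.0005
```

>>> apply_moves(
  deltas=[
    [0,[-1,0,0],0],
    [0,[-1,0,0],0],
  ],
)

```text
t: 5.52
tool_pos: [0.5295, -0.0759, 0.2306]
orientation: [-0.029, -3.139, -0.0]
force: [-10.1, -0.3, 5.6]
opening: 0.0006
```

>>> apply_moves(
  deltas=[
    [0,[-1,0,0],0],
    [0,[0,0,0],0],
  ],
)

```text
t: 5.78
tool_pos: [0.5299, -0.0759, 0.2306]
orientation: [-0.029, -3.137, -0.0]
force: [-13.3, 0.1, 6.7]
opening: 0.0005
```

>>> apply_moves(
  deltas=[
    [0,[10,0,0],0],
    [0,[15,0,0],0],
    [0,[0,0,-50],0],
    [0,[0,0,-50],0],
    [40,[0,0,0],-0.112],
  ],
)

```text
t: 6.4
tool_pos: [0.508, -0.0758, 0.3371]
orientation: [-0.149, 3.126, -0.005]
force: [0.3, -0.8, -0.9]
opening: 0.0062
```

```bash
python3 -c "
from h import *
go(.0717,-.0453,.256,np.pi+.112)"
```

```text
t 6.4 shift [ -77.1 -109.2   82.4] tool x ang 3.2565 yaw 0.0029 F [ 0.28 -0.84 -0.89] T [ 0.022 -0.042 -0.007] q6 -1.91 op 0.0062
stage pos [-0.0184  0.0545  0.3371]
```

>>> apply_moves(
  deltas=[
    [40,[-26,-36,0],0],
    [40,[-26,-36,0],0],
    [40,[-25,-37,0],0],
    [40,[0,0,0],0],
    [40,[0,0,0],0],
  ],
)

```text
t: 7.02
tool_pos: [0.5927, -0.1766, 0.3309]
orientation: [-0.146, 3.137, 0.0]
force: [-0.7, 0.5, 0.5]
opening: 0.0402
```

```bash
python3 - <<'E'
from h import *
import cv2
go(.0717,-.0453,.256,np.pi+.112)
c=viewer.get_calibration("wrist");cv2.imwrite("pics/w2.png",viewer.read_camera("wrist"))
def px(p):
    q=np.array(c["R"])@p+c["t"];return (q[:2]/q[2]*c["fx"]+[c["cx"],c["cy"]]).round(0)
a=.112
for n,p in dict(axis=W(.03,-.05,.098),wf=W(.03+.06*np.cos(a),-.05+.06*np.sin(a),.1),wn=W(.03-.06*np.cos(a),-.05-.06*np.sin(a),.1),carNR=W(.01,.02,.06),carNL=W(.01,.09,.06)).items():print(n,px(p))
E
```

```text
t 7.03 shift [-3.2 -1.1 74.9] tool x ang 3.2542 yaw 0.0006 F [-0.73  0.49  0.51] T [ 0.009  0.049 -0.025] q6 -2.04 op 0.0402
stage pos [ 0.0683 -0.0446  0.3309]
axis [314. 194.]
wf [314. 291.]
wn [313.  82.]
carNR [422. 166.]
carNL [525. 178.]
```

View pics/w2.png

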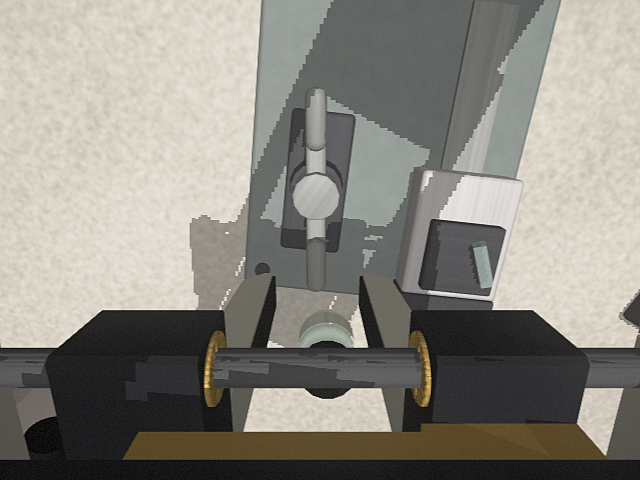

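The wrist view shows the bar vertical in the picture: wing ends at (317,88) and (316,290), hub (317,196), within 3 px of prediction. The carriage sits against its stop. I descend over the far wing.

>>> apply_moves(
  deltas=[
    [40,[-4,0,37],0],
    [40,[0,0,38],0],
    [40,[0,0,0],0],
    [0,[0,0,0],0],
    [0,[0,0,0],0],
  ],
  grip_force=12,
)

```text
t: 7.7
tool_pos: [0.5976, -0.1766, 0.2585]
orientation: [-0.147, 3.134, -0.002]
force: [-0.3, 0.2, -0.0]
opening: 0.0248
```

>>> apply_moves(
  deltas=[
    [0,[0,0,0],0],
    [0,[0,0,0],0],
    [0,[0,0,0],0],
  ],
)

```text
t: 8.07
tool_pos: [0.5973, -0.1767, 0.2573]
orientation: [-0.146, 3.136, -0.002]
force: [-0.5, 0.3, 5.8]
opening: 0.0118
```

```bash
python3 -c "
from h import *
go(.0727,-.0443,.256,np.pi+.112)"
```

```text
t 8.07 shift [0.1 0.3 1.3] tool x ang 3.2544 yaw 0.0008 F [-0.51  0.26  5.84] T [0.133 0.135 0.077] q6 -2.03 op 0.0118
stage pos [ 0.0729 -0.0446  0.2573]
```

>>> apply_moves(
  deltas=[
    [0,[0.2,-4.2,0],0.1],
    [0,[0.2,-4.2,0],0.1],
    [0,[0.2,-4.2,0],0.1],
  ],
)

```text
t: 8.45
tool_pos: [0.5966, -0.1893, 0.2573]
orientation: [0.329, 3.122, -0.001]
force: [-0.2, 0.2, 7.3]
opening: 0.012
```

```bash
cat >> h.py <<'E'
def arc(c=(.031,-.049),r=42):
    s=robot.read_state();M=Ro.from_rotvec(s["orientation"]).as_matrix()
    a=(np.arctan2(M[1,0],M[0,0])-yaw)%(2*np.pi)
    p=W(c[0]-r/1e3*np.cos(a),c[1]-r/1e3*np.sin(a),s["tool_pos"][2])
    print("t",round(s["t"],2),"ang",round(a,4),"off-arc shift",(M.T@(p-s["tool_pos"])*1e3).round(2),"F tool",(M.T@s["force"]).round(2),"T tool",(M.T@s["wrist_torque"]).round(3),"q6",round(s["q"][5],2),"op",round(s["opening"],4))
E
python3 -c "
from h import *
arc()"
```

```text
t 8.45 ang 2.9512 off-arc shift [ 0.28  0.18 -0.  ] F tool [ 0.19  0.17 -7.34] T tool [-0.088  0.241 -0.092] q6 -1.75 op 0.012
```

>>> apply_moves(
  deltas=[
    [0,[0.2,-4.2,0],0.1],
    [0,[0.2,-4.2,0],0.1],
    [0,[0.2,-4.2,0],0.1],
    [0,[0.2,-4.2,0],0.1],
    [0,[0.2,-4.2,0],0.1],
  ],
)

```text
t: 9.07
tool_pos: [0.5875, -0.2079, 0.2572]
orientation: [1.091, 2.944, 0.001]
force: [-0.3, 2.2, 6.9]
opening: 0.0119
```

```bash
python3 -c "
from h import *
arc()"
```

```text
t 9.07 ang 2.4512 off-arc shift [ 0.37 -0.08 -0.  ] F tool [ 1.66  1.45 -6.89] T tool [-0.117  0.262 -0.025] q6 -1.28 op 0.0119
```

>>> apply_moves(
  deltas=[
    [0,[0.1,-2.1,0],0.05],
    [0,[0.1,-2.1,0],0.05],
    [0,[0,-2.1,0],0.05],
  ],
)

```text
t: 9.45
tool_pos: [0.5831, -0.2122, 0.2572]
orientation: [1.306, 2.854, 0.001]
force: [0.8, 1.6, 6.6]
opening: 0.012
```

```bash
python3 -c "
from h import *
arc()"
```

```text
t 9.45 ang 2.3029 off-arc shift [ 0.33 -0.14 -0.  ] F tool [ 0.69  1.66 -6.57] T tool [-0.185  0.213 -0.063] q6 -1.14 op 0.012
```

>>> apply_moves(
  deltas=[
    [0,[0.1,-2.1,0],0.05],
    [0,[0.1,-2.1,0],0.05],
    [0,[0,-2.1,0],0.05],
  ],
)

```text
t: 9.82
tool_pos: [0.5786, -0.2155, 0.2572]
orientation: [1.516, 2.748, 0.004]
force: [10.2, 6.5, 2.0]
opening: 0.0122
```

```bash
python3 -c "
from h import *
arc()"
```

```text
t 9.82 ang 2.1531 off-arc shift [ 0.15 -0.9  -0.  ] F tool [ 0.02 12.07 -1.95] T tool [-1.945  0.185 -0.186] q6 -1.0 op 0.0122
```

>>> apply_moves(
  deltas=[
    [0,[0.1,-2.1,0],0.05],
    [0,[0.1,-2.1,0],0.05],
  ],
)

```text
t: 10.07
tool_pos: [0.5766, -0.2157, 0.2573]
orientation: [1.648, 2.667, 0.012]
force: [21.1, 14.2, -3.8]
opening: 0.0144
```

```bash
python3 -c "
from h import *
arc()"
```

```text
t 10.07 ang 2.054 off-arc shift [-0.78 -3.2  -0.03] F tool [ 3.27 25.22  4.01] T tool [-3.924  0.476 -0.169] q6 -0.91 op 0.0144
```

Bottomed: tangential force jumped to 12 N, then 25 N. I ease back until the pads are unloaded to get the angle at the stop.

>>> apply_moves(
  deltas=[
    [0,[0,2.1,0],-0.05],
    [0,[0,2.1,0],-0.05],
    [0,[0,0,0],0],
  ],
)

```text
t: 10.45
tool_pos: [0.5787, -0.2153, 0.2572]
orientation: [1.513, 2.749, 0.003]
force: [5.3, 4.9, 4.7]
opening: 0.0122
```

```bash
python3 -c "
from h import *
arc()"
```

```text
t 10.45 ang 2.1552 off-arc shift [ 0.07 -0.98 -0.  ] F tool [ 1.32  7.08 -4.67] T tool [-1.197  0.081 -0.117] q6 -1.01 op 0.0122
```

>>> apply_moves(
  deltas=[
    [0,[0,0.8,0],-0.02],
    [0,[0,0,0],0],
  ],
)

```text
t: 10.7
tool_pos: [0.5789, -0.2153, 0.2572]
orientation: [1.487, 2.764, 0.002]
force: [2.7, 3.8, 5.9]
opening: 0.012
```

```bash
python3 -c "
from h import *
arc()"
```

```text
t 10.7 ang 2.1742 off-arc shift [ 0.19 -0.39 -0.  ] F tool [ 1.65  4.37 -5.91] T tool [-0.671  0.131 -0.093] q6 -1.02 op 0.012
```

>>> apply_moves(
  deltas=[
    [0,[0,0.4,0],-0.01],
    [0,[0,0,0],0],
  ],
)

```text
t: 10.95
tool_pos: [0.5791, -0.2152, 0.2572]
orientation: [1.474, 2.772, 0.001]
force: [1.9, 2.3, 6.1]
opening: 0.0119
```

```bash
python3 -c "
from h import *
arc()"
```

```text
t 10.95 ang 2.1838 off-arc shift [ 0.23 -0.13 -0.  ] F tool [ 0.78  2.87 -6.13] T tool [-0.418  0.187  0.037] q6 -1.03 op 0.0119
```

>>> apply_moves(
  deltas=[
    [0,[0.2,4.2,0],-0.1],
    [0,[0.2,4.2,0],-0.1],
    [0,[0.2,4.2,0],-0.1],
    [0,[0.2,4.2,0],-0.1],
    [0,[0.2,4.2,0],-0.1],
  ],
)

```text
t: 11.58
tool_pos: [0.5928, -0.1999, 0.2572]
orientation: [0.738, 3.052, -0.0]
force: [-0.4, 0.5, 6.5]
opening: 0.0117
```

>>> apply_moves(
  deltas=[
    [0,[0.2,4.2,0],-0.1],
    [0,[0.2,4.2,0],-0.1],
    [0,[0.2,4.2,0],-0.1],
    [0,[0.2,4.2,0],-0.1],
    [0,[0.2,4.2,0],-0.1],
  ],
)

```text
t: 12.2
tool_pos: [0.5974, -0.1798, 0.2572]
orientation: [-0.04, 3.139, -0.002]
force: [-0.7, 0.5, 7.2]
opening: 0.0119
```

```bash
python3 -c "
from h import *
arc()"
```

```text
t 12.2 ang 3.1866 off-arc shift [ 0.09  0.58 -0.  ] F tool [ 0.65  0.53 -7.2 ] T tool [-0.08   0.166  0.083] q6 -1.97 op 0.0119
```

Remaining: 3.755 − 3.187 ≈ 0.57.

>>> apply_moves(
  deltas=[
    [0,[0.2,4.2,0],-0.1],
    [0,[0.2,4.2,0],-0.1],
    [0,[0.2,4.2,0],-0.1],
    [0,[0.2,4.2,0],-0.1],
    [0,[0.2,4.2,0],-0.1],
  ],
)

```text
t: 12.82
tool_pos: [0.5918, -0.1599, 0.2571]
orientation: [-0.815, 3.032, -0.003]
force: [-0.5, -2.2, 6.0]
opening: 0.0115
```

>>> apply_moves(
  deltas=[
    [0,[0.1,2.9,0],-0.07],
    [0,[0,0,0],0],
  ],
)

```text
t: 13.08
tool_pos: [0.5902, -0.1573, 0.2571]
orientation: [-0.918, 3.003, -0.002]
force: [-0.8, -0.3, 7.3]
opening: 0.0117
```

```bash
python3 -c "
from h import *
arc()"
```

```text
t 13.07 ang 3.7546 off-arc shift [-0.26  0.47 -0.  ] F tool [ 0.83  0.18 -7.28] T tool [-0.167  0.062 -0.079] q6 -2.51 op 0.0117
```

Backed off 1.571 rad from the stop. I release and lift off.

>>> apply_moves(
  deltas=[
    [35,[0,0,0],0],
    [35,[0,0,0],0],
    [35,[0,0,0],0],
    [35,[0,0,-30],0],
    [35,[0,0,-60],0],
  ],
)

```text
t: 13.7
tool_pos: [0.5886, -0.1565, 0.3428]
orientation: [0.916, -2.999, -0.007]
force: [0.7, -0.6, 0.2]
opening: 0.0348
```

>>> apply_moves(
  deltas=[
    [35,[20,0,-60],0],
    [35,[50,30,0],0],
    [35,[50,30,0],0],
    [35,[0,0,0],0],
    [35,[0,0,0],0],
  ],
)

```text
t: 14.32
tool_pos: [0.4573, -0.1742, 0.4055]
orientation: [-0.917, 3.003, -0.001]
force: [0.8, 0.2, 0.1]
opening: 0.0348
```

```bash
python3 - <<'E'
from h import *
import cv2
arc()
i=viewer.read_camera("top")[180:330,310:440]
cv2.imwrite("pics/top9.png",cv2.resize(i,None,fx=4,fy=4,interpolation=cv2.INTER_CUBIC))
i=viewer.read_camera("side")
cv2.imwrite("pics/side9.png",i)
E
```

```text
t 14.32 ang 3.7538 off-arc shift [-119.97  -59.8     0.19] F tool [-0.78 -0.28 -0.13] T tool [-0.071  0.028 -0.009] q6 -2.63 op 0.0348
```

View pics/top9.png

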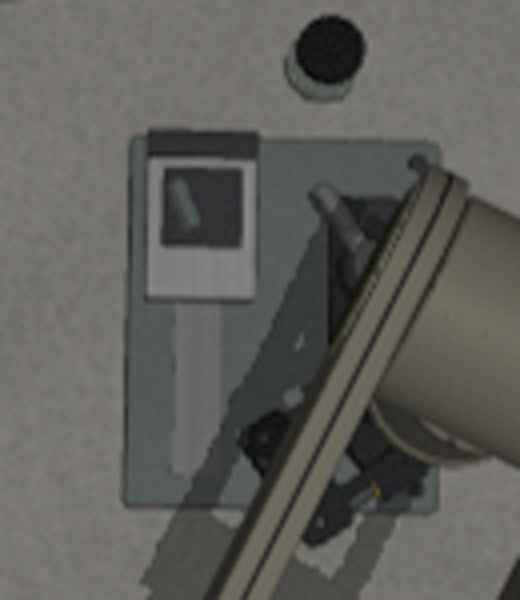

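View pics/side9.png

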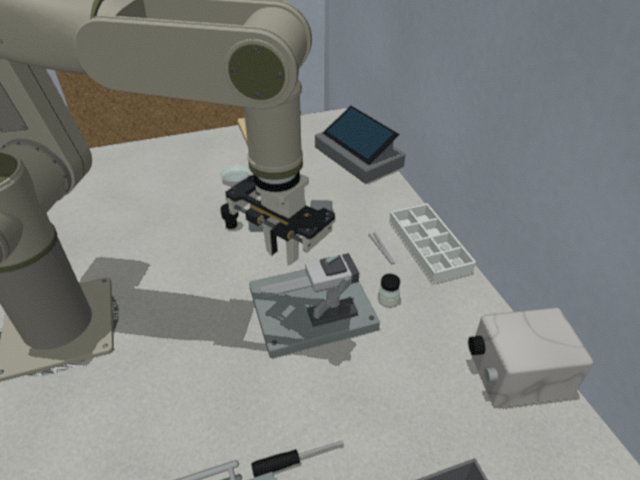

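The top view shows the carriage against the stop with no gap at row 158 of the crop, and the far wing end at about (322,190). The side view shows the jar and the other bystanders in place. I check the wing end numerically and hand in.

```bash
python3 - <<'E'
from h import *
from plant import order
c=viewer.get_calibration("top")
p=ray(c,(310+322.5/4-.5,180+190.5/4-.5),.1)-W(.0305,-.0497,.1)
print("bar ang", np.arctan2(p[1],p[0])-yaw, "expect", 3.7546-np.pi, "len",np.hypot(*p[:2]))
order.close_job()
E
```

```text
bar ang 0.6314074814680932 expect 0.6130073464102068 len 0.05530346066499141
the job is handed in; nothing more can be done
```

The job is done and handed in at about 14.4 s of the 64 s allowed; the interface reports no verdict.

- **Carriage:** I pushed it with closed fingertips until it stopped dead. The force rose from about 3 N to 13 N with hardly any further travel. The last top view shows no gap at the end stop.
- **Screw:** I gripped one wing and turned it clockwise until it bottomed, then eased off the load to read the angle there (2.184 rad). I backed it off to 3.755 rad, which is 1.571 rad or a quarter turn. The top view puts the bar within about 0.02 rad of that, as close as that view can tell.
- **Overshoot at the stop:** one step pushed to about 25 N after the screw bottomed. The pads twisted slightly on the wing, and I eased this out before reading the angle.
- **Bystanders and release:** the gripper is clear of everything, with force readings near zero. The jar and the other bystanders I could see look unmoved; the arm hid part of the chuck block area in the last side view.

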